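# Put the strays back in the jeweller's tray

## Robot

A 6-joint arm with a two-finger parallel gripper is mounted at the origin on the work surface. World frame = base frame: x ahead of the robot, y to its left, z up, the work surface at z = 0. Lengths are in mm, angles in rad, forces in N, time in s.
With the tool pointing down it reaches from about 350 to 850 mm from the base axis. Payload 8.1 kg.
Tool frame: the origin (TCP) lies between the finger pads; the fingertips stand 17 mm ahead of it and the grasp point (between the pads) lies 2 mm behind it (r.tip_extent is the distance from the TCP to the fingertips, in mm); z points along the fingers, y is the line along which they close (so a half turn about z gives the same grasp; the last joint's range is limited). The gripper opens to 85 mm and grips with 20 to 120 N. Pads are 22 mm wide; open, the fingers measure 114 mm over their backs; the gripper's body (76 mm by 85 mm) begins 54 mm behind the grasp point. The pads swing forward as they close: fully open they stand 13 mm farther back than shut.
Start: joints at [1.243, 0.13, 1.488, -0, 1.523, -0.085], TCP at [144.231, 582.411, 248.292] pointing down, gripper open.
Joint ranges: [-2.96, 2.96], [-0.89, 2.26], [0.02, 2.5], [-1.34, 4.48], [0, 2.73], [-2.66, 2.66]. Speed limits (rad/s): [2.39, 2.39, 2.79, 3.14, 3.14, 3.14].

## Interface

Orientations are given as a rotation vector (axis times angle).
In Python, from rig import status, snapshot, r gives the robot as it stands.
- The arm moves only by the tool send_rows, never from a script. Its argument "plan" is a list of rows, each a list of 4 numbers: the shift along the tool's x, y, z in m, then the turn about the tool's z in degrees. A call has 1 to 8 rows; each row shifts and turns the commanded pose from where the row before left it, along the tool's axes as they then stand; what a row does not reach is not made up. A row lasts 1/10 s, in which the tool goes at most 50 mm and 8.59 degrees, less where a joint would pass 70% of its speed; a pose out of reach is approached as far as the arm can. A call with a gripper value outside its range is refused whole. "jaw" is the finger opening in m, from 0 to 0.0854, set as the call begins (left out, the last holds). The fingers move at their own pace and stop on an object; "grip_force" is the grip in N (left out, the last holds). Time passes only in rows, so rows that do not move let the fingers close. It gives the time, the measured TCP pose, the force, the opening and the grip force at its end, in the units of the state.
- status.observe(): the state, without advancing time (a new reading comes with each control period).
- snapshot(name): name is "side" or "top"; returns a dict with "color" (420x560x3 uint8, red, green, blue), "z_map" (420x560 float32, mm along the optical axis (not along the pixel's ray), 0 where there is no reading), "vfov" (degrees; the focal length in pixels is half the picture's height over the tangent of half this angle, whatever the lens; pixels are square), "cx", "cy" (the principal point, pixels), "origin" and "attitude" of the camera in the world. Camera axes: x right, y down, z forward; pixel columns grow to the right and rows downward; lengths in mm; the calibration is good to about 2 mm. A picture is of the moment at which its call begins.
- r.close_job(): hands the job in; it is judged then, once.
The state is a dict: "time_s": time; "joints": joint angles; "joint_vel": joint speeds; "effort": joint torques, N m; "position": TCP position; "eef_rot": TCP orientation; "force": force on the tool from outside, world axes, zero at the start; "ft_torque": the same for the moment, N m; "width": finger opening in mm; "gripper_force": force on a finger pad.
Only numpy, scipy, OpenCV 4.12 (cv2) and the standard library are available. Lean on these libraries where they do the work, as an engineer would, in place of code of your own. Each camera call takes 0.05 s, during which the arm holds its last target. There are 200 camera calls.

## Task

Tidy the jeweller's bench: put the black eye loupe, the white felt cone, the brass wheel brush and the red rouge bar back into the aluminium tray, each in the bin that already holds a piece of its own kind. Set each one down upright on the floor of its bin beside its mate, not dropped in from high up or left on top of anything. The black screw-lid pot and the orange sharpening stone only look similar: leave them where they are on the bench.

Things in the scene. Friction and masses are not known exactly. Their poses are not given: they have to be found in the camera images.
- loupe: Black eye loupe with a pale blue glass lens on top, standing on the bench on its eye cup. Round, 30 high; foot 35 across up to 6 high, body 31 across above (grip there). Mass about 30 g. Origin: centre of its underside, z up. Other small things (up to 50 long, 46 high) stand around it, centres 75 mm or more apart.
- felt: Off-white felt polishing cone standing on its wide end on the bench. 46 high; 26 across from the foot to 20 high, then tapering to 16 at the top. Mass about 20 g. Origin: centre of its underside, z up along the cone. Other small things (up to 50 long, 46 high) stand around it, centres 75 mm or more apart.
- brush: Brass wire wheel brush with a wooden hub, lying flat on the bench. 40 across, 14 thick. Mass about 45 g. Origin: centre of its underside, z up along the wheel's axis. Other small things (up to 50 long, 46 high) stand around it, centres 75 mm or more apart.
- rouge: Short dark-red bar of rouge polishing compound lying on the bench. 45 long (along x) by 28 wide (y) by 22 high. Mass about 60 g. Origin: centre of its underside, z up. Other small things (up to 50 long, 46 high) stand around it, centres 75 mm or more apart.
- bin_loupe: Open metal bin holding a second black eye loupe (26 high, 35 across), loose, about 30 to the -y side of its middle; the +y half (y 5 to 52) is free. Fixed. Outside 104 (x) by 110 (y) by 24 high, walls and floor 3 thick. Origin: centre of underside, z up. One of four bins standing two by two, in any order, in a low tray (rim 20 above the bench); underside 3 above the bench.
- bin_felt: Open metal bin holding a second off-white felt cone (40 high, 26 across), loose, about 30 to the -y side of its middle; the +y half (y 5 to 52) is free. Fixed. Outside 104 (x) by 110 (y) by 24 high, walls and floor 3 thick. Origin: centre of underside, z up. One of four bins standing two by two, in any order, in a low tray (rim 20 above the bench); underside 3 above the bench.
- bin_brush: Open metal bin holding a second brass wheel brush (14 high, 40 across), loose, about 30 to the -y side of its middle; the +y half (y 5 to 52) is free. Fixed. Outside 104 (x) by 110 (y) by 24 high, walls and floor 3 thick. Origin: centre of underside, z up. One of four bins standing two by two, in any order, in a low tray (rim 20 above the bench); underside 3 above the bench.
- bin_rouge: Open metal bin holding a longer dark-red rouge bar (70 long in x, 28 wide, 22 high), loose, about 30 to the -y side of its middle; the +y half (y 5 to 52) is free. Fixed. Outside 104 (x) by 110 (y) by 24 high, walls and floor 3 thick. Origin: centre of underside, z up. One of four bins standing two by two, in any order, in a low tray (rim 20 above the bench); underside 3 above the bench.
- pot: Look-alike of the loupe: black screw-lid pot with a plain black lid and no glass. Round, 35 across, 24 high. Stays on the bench. Origin: centre of its underside, z up.
- stone: Look-alike of the rouge bar: sharpening stone, orange on top and grey below, 50 long (x) by 24 wide (y) by 16 high. Stays on the bench. Origin: centre of its underside, z up.

How it is judged:
By the outcome, as a careful person would: the job done as asked, in the order asked, and still so for the second after the job is handed in, with the robot touching nothing.
It also fails if it takes over 102 s, if anything falls off the work surface, if the arm or the gripper's body presses on something with over 40 N, if the wrist force passes 120 N, or if a joint passes its speed limit or range.

## Working session

There is one attempt and no reset: what is moved stays moved. The work goes in short steps, Python scripts to look and compute and a tool call to move; the robot and the scene stay as the last step left them, time stands still between calls to the robot, and variables do not carry over. Pictures are saved under pics/ and viewed, at most 14 in all, crops included, and the job is handed in when it is done.

Besides the shell and the picture viewer there is one more tool, called after ">>>" as name(argument=value, ...), one argument or row to a line, values as JSON. send_rows: Moves the arm, as the interface text tells. Its arguments: {"type":"object","properties":{"plan":{"type":"array"},"jaw":{"type":"number"},"grip_force":{"type":"number"}},"required":["plan"]}

```bash
ls; mkdir -p pics; cat > h.py <<'E'
import numpy as np, cv2
from rig import status, snapshot, r
from scipy.spatial.transform import Rotation as R
def att(a):
    a=np.array(a,float)
    return a if a.shape==(3,3) else R.from_rotvec(a).as_matrix() if a.size==3 else R.from_quat(a).as_matrix()
def cloud(s):
    h,w=s["z_map"].shape; f=h/2/np.tan(np.radians(s["vfov"])/2)
    u,v=np.meshgrid(np.arange(w),np.arange(h)); z=s["z_map"]
    p=np.stack([(u-s["cx"])/f*z,(v-s["cy"])/f*z,z],-1)
    P=p@att(s["attitude"]).T+np.array(s["origin"]); P[z==0]=np.nan
    return P
def save(s,n): cv2.imwrite(f"pics/{n}.png",s["color"][...,::-1])
E
python3 - <<'E'
from h import *
for n in("top","side"):
    s=snapshot(n);save(s,n+"0");print(n,s["origin"],s["attitude"],s["vfov"],s["cx"],s["cy"]);np.savez(n+"0.npz",P=cloud(s),c=s["color"])
print(status.observe())
E
```

```text
pics
top [453.42165219  30.23672397 829.21768133] [-2.16060658  2.13743448 -0.07612735] 53.11452507095162 270.57156094988335 213.73566794098844
side [  43.47934786 -511.16248342  585.78844765] [-2.10954717  0.76270115 -0.40489534] 45.04673765325159 274.8210148706847 205.71711039306885
{'time_s': 0.1, 'joints': array([ 1.24258707e+00,  1.31062988e-01,  1.48919031e+00, -1.08015421e-05,
        1.52300905e+00, -8.54183577e-02]), 'joint_vel': array([ 1.40781918e-03, -1.63361432e-04, -4.63665746e-03, -9.79650671e-06,
       -7.17427039e-05, -3.21782063e-04]), 'effort': array([ 1.08520620e-03, -5.70948315e+01, -5.01941764e+01, -2.35482939e-04,
        8.15379404e-03,  5.71993610e-05]), 'position': array([144.08629333, 581.9522645 , 247.3519017 ]), 'eef_rot': array([-3.80397838e-01, -3.11814167e+00,  2.57005877e-03]), 'force': array([-0.1405352 ,  0.15143572, -0.15110262]), 'ft_torque': array([-0.03212985, -0.01965335, -0.00502263]), 'gripper_force': 0.0, 'width': 85.40961116886369}
```

View pics/top0.png

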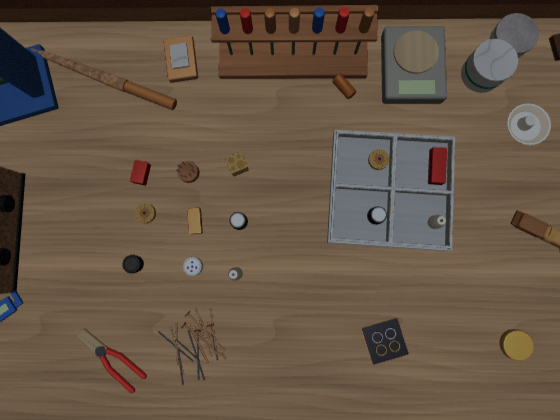

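View pics/side0.png

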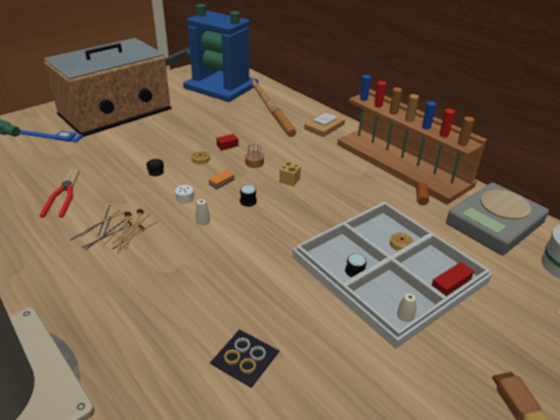

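```bash
python3 - <<'E'
import numpy as np,cv2
d=np.load("top0.npz");P=d["P"];c=d["c"];z=P[...,2]
m=(z>8)&(z<80)
n,l,st,ce=cv2.connectedComponentsWithStats(m.astype(np.uint8))
for i in range(1,n):
    if st[i,4]<60: continue
    k=l==i;q=P[k];zt=np.percentile(q[:,2],90);t=q[q[:,2]>zt-5]
    print(ce[i].round(),st[i,4],"min",q.min(0).round(),"max",q.max(0).round(),"top c",t.mean(0).round(1),cv2.minAreaRect(t[:,:2].astype(np.float32)),c[k].mean(0).round())
E
```

```text
[500.  52.] 3416 min [ 789. -460.    8.] max [ 942. -317.   67.] top c [ 830.3 -358.2   62.7] ((830.8126831054688, -358.6178283691406), (82.12260437011719, 81.30703735351562), 88.94065856933594) [95. 97. 99.]
[413.  64.] 4918 min [ 765. -279.    8.] max [ 916. -158.   45.] top c [ 843.1 -219.    39.4] ((840.028076171875, -218.3979949951172), (144.84994506835938, 116.11216735839844), 0.2777152955532074) [93. 92. 83.]
[556.  44.] 166 min [ 856. -510.    8.] max [ 908. -496.   20.] top c [ 886.2 -503.9   16.2] ((881.6356811523438, -503.68731689453125), (51.8514289855957, 11.937606811523438), 1.7495535612106323) [38. 25. 17.]
[180.  58.] 1284 min [813. 214.   8.] max [910. 284.  30.] top c [860.1 249.6  26.4] ((855.1138305664062, 250.6767578125), (62.05695343017578, 38.8120231628418), 4.984538555145264) [121. 101.  83.]
[59. 86.] 4139 min [722. 255.   8.] max [890. 621.  80.] top c [807.3 535.9  64.1] ((810.976318359375, 540.4293212890625), (59.54512405395508, 87.9686508178711), 65.6863784790039) [49. 51. 63.]
[295.  61.] 5542 min [ 776. -130.    8.] max [893. 171.  73.] top c [852.4  14
[... 2876 characters left out ...]
6.99579620361328), (14.79167366027832, 16.76581382751465), 0.16082428395748138) [98. 96. 92.]
[  6. 308.] 260 min [326. 557.   8.] max [374. 590.  16.] top c [351.8 575.7  12.4] ((349.9772033691406, 581.0859375), (33.25279235839844, 38.82897186279297), 37.91949462890625) [ 50.  74. 107.]
[110. 358.] 962 min [199. 293.   8.] max [314. 429.  20.] top c [262.1 366.4  13.4] ((262.0436096191406, 365.6361389160156), (154.937255859375, 44.05849838256836), 51.16331100463867) [109.  54.  47.]
[516. 344.] 795 min [ 276. -425.    8.] max [ 329. -370.   22.] top c [ 301.9 -397.8   18.3] ((302.0559387207031, -397.5426330566406), (52.58566665649414, 55.2578239440918), 0.40346986055374146) [129. 108.  55.]
```

The top picture shows the loose loupe at px (238,220), felt (235,273), brush (144,212), rouge (139,172), pot (132,263) and stone (194,220). The bins are brush upper left, rouge upper right, loupe lower left and felt lower right, with the mates on the right (−y) side of each. The side view agrees. Next I'll fit the bin frames.

```bash
python3 - <<'E'
import numpy as np,cv2
from h import r
print([a for a in dir(r) if a[0]!='_'], getattr(r,'tip_extent',None))
for n in("top0","side0"):
    d=np.load(n+".npz");P=d["P"].reshape(-1,3);c=d["c"].reshape(-1,3).astype(int)
    g=P[(P[:,0]>465)&(P[:,0]<720)&(P[:,1]>-310)&(P[:,1]<-40)]
    rim=g[(g[:,2]>23)&(g[:,2]<31)]
    out=None
    best=max(np.radians(np.arange(-8,8,.1)),key=lambda a:sum((np.histogram(rim[:,:2]@v,bins=np.arange(-900,900,1.5))[0]**2.).sum() for v in (np.array([np.cos(a),np.sin(a)]),np.array([-np.sin(a),np.cos(a)]))))
    C,S=np.cos(best),np.sin(best);q=rim[:,:2]@np.array([[C,-S],[S,C]])
    print(n,"yaw",np.degrees(best),"n",len(rim))
    for k in(0,1):
        h,e=np.histogram(q[:,k],bins=np.arange(-400,800,2));print([(e[i],h[i]) for i in range(len(h)) if h[i]>np.max(h)*.25])
    f=g[(g[:,2]>2)&(g[:,2]<10)];print("floor z",np.median(f[:,2]), "rim z",np.median(rim[:,2]))
    b=P[(abs(P[:,0]-480)<40)&(abs(P[:,1]-20)<40)];print("bench",np.nanmedian(b[:,2]))
    for nm,x,y,z0 in(("loupe",527.5,123.7,27),("felt",424.7,127.3,42),("brush",541.2,310,10),("rouge",622.1,322.5,19)):
        t=P[(np.hypot(P[:,0]-x,P[:,1]-y)<30)&(P[:,2]>z0)]
        rr=cv2.minAreaRect(t[:,:2].astype(np.float32)); print(nm,t.mean(0).round(1),np.round(rr[0],1),np.round(rr[1],1),round(rr[2],1))
E
```

```text
['MotionError', 'close_job', 'tip_extent'] 17.0
top0 yaw -3.6000000000000156 n 2790
[(np.int64(494), np.int64(91)), (np.int64(496), np.int64(113)), (np.int64(498), np.int64(89)), (np.int64(596), np.int64(91)), (np.int64(598), np.int64(131)), (np.int64(600), np.int64(110)), (np.int64(602), np.int64(100)), (np.int64(702), np.int64(165)), (np.int64(704), np.int64(112)), (np.int64(706), np.int64(44))]
[(np.int64(-248), np.int64(108)), (np.int64(-246), np.int64(145)), (np.int64(-244), np.int64(93)), (np.int64(-234), np.int64(49)), (np.int64(-232), np.int64(44)), (np.int64(-230), np.int64(40)), (np.int64(-228), np.int64(56)), (np.int64(-226), np.int64(44)), (np.int64(-224), np.int64(49)), (np.int64(-222), np.int64(40)), (np.int64(-220), np.int64(53)), (np.int64(-218), np.int64(50)), (np.int64(-216), np.int64(48)), (np.int64(-214), np.int64(49)), (np.int64(-212), np.int64(60)), (np.int64(-210), np.int64(54)), (np.int64(-208), np.int64(60)), (np.int64(-140), np.int64(87)), (np.int64(-138), np.int64(95)), (np.int64(-136), np.int64(102)), (np.int64(-134), np.int64(116)), (np.int64(-132), np.in
[... 1198 characters left out ...]
.int64(64)), (np.int64(-216), np.int64(52)), (np.int64(-214), np.int64(59)), (np.int64(-212), np.int64(58)), (np.int64(-144), np.int64(82)), (np.int64(-142), np.int64(194)), (np.int64(-140), np.int64(114)), (np.int64(-138), np.int64(117)), (np.int64(-136), np.int64(73)), (np.int64(-134), np.int64(51)), (np.int64(-30), np.int64(151)), (np.int64(-28), np.int64(142)), (np.int64(-26), np.int64(49))]
floor z 6.31136907119685 rim z 27.766228785974704
bench 0.3404146482801025
loupe [523.3 121.6  30.8] [524.5 123.1] [30.8 28.7] 51.7
felt [421.4 126.1  45.6] [422.2 127.6] [16.1 15.4] 32.5
brush [537.1 308.4  13.6] [538.1 310.3] [41.7 37.7] 73.7
rouge [618.1 320.7  22. ] [619.5 321.5] [29.9 44. ] 82.3
```

>>> send_rows(
  plan=[
    [0, 0, 0, 8.5],
    [0, 0, 0, 8.5],
    [0, 0, 0, 8.5],
    [0, 0, 0, 8.5],
    [0, 0, 0, 8.5],
    [0, 0, 0, 8.5],
    [0, 0, 0, 8.5],
    [0, 0, 0, 8.5],
  ],
  jaw=0.05,
  grip_force=25,
)

```text
time_s: 0.9
position: [144.1, 582.1, 247.6]
eef_rot: [2.066, 2.366, -0.002]
force: [0.4, -0.8, -0.0]
width: 50.0
gripper_force: 0.0
```

>>> send_rows(
  plan=[
    [0, 0, 0, 6],
    [0, 0, 0, 5.5],
    [0, 0, 0, 0],
  ],
)

```text
time_s: 1.2
position: [144.1, 582.1, 247.7]
eef_rot: [2.288, 2.152, -0.001]
force: [0.0, -1.0, 0.9]
width: 49.9
gripper_force: 0.0
```

```bash
cat >> h.py <<'E'
def go(x,y,z,yaw=-3.5):
    o=status.observe(); M=R.from_rotvec(o["eef_rot"]).as_matrix(); d=np.array([x,y,z])-o["position"]
    ty=np.degrees(np.arctan2(M[1,1],M[0,1])); dy=(ty-yaw+90)%180-90
    print("t",round(o["time_s"],1),"pos",o["position"].round(1),"tilt",M[:,2].round(3),"yaw",ty.round(1),"| tool shift mm",(M.T@d).round(1),"turn",dy.round(1),"F",o["force"].round(1),"w",round(o["width"],1),"gf",round(o["gripper_force"],1))
E
python3 -c "
from h import *
go(525.6,122.8,120)"
```

```text
t 1.2 pos [144.1 582.1 247.7] tilt [-0.    -0.001 -1.   ] yaw -3.5 | tool shift mm [-435.1  408.8  128.1] turn 0.0 F [ 0.  -1.   0.9] w 49.9 gf 0.0
```

>>> send_rows(
  plan=[
    [-0.027, 0.0255, 0.008, 0],
    [-0.027, 0.0255, 0.008, 0],
    [-0.027, 0.0255, 0.008, 0],
    [-0.027, 0.0255, 0.008, 0],
    [-0.027, 0.0255, 0.008, 0],
    [-0.027, 0.0255, 0.008, 0],
    [-0.027, 0.0255, 0.008, 0],
    [-0.027, 0.0255, 0.008, 0],
  ],
)

```text
time_s: 2.0
position: [335.6, 353.3, 183.9]
eef_rot: [2.283, 2.158, -0.0]
force: [0.2, 0.8, 0.7]
width: 50.0
gripper_force: 0.0
```

>>> send_rows(
  plan=[
    [-0.027, 0.0255, 0.008, 0],
    [-0.027, 0.0255, 0.008, 0],
    [-0.027, 0.0255, 0.008, 0],
    [-0.027, 0.0255, 0.008, 0],
    [-0.027, 0.0255, 0.008, 0],
    [-0.027, 0.0255, 0.008, 0],
    [-0.027, 0.0255, 0.008, 0],
    [0, 0, 0, 0],
  ],
)

```text
time_s: 2.8
position: [503.4, 151.8, 127.0]
eef_rot: [2.287, 2.153, -0.003]
force: [0.1, 1.2, 0.3]
width: 50.0
gripper_force: 0.0
```

```bash
python3 -c "
from h import *
go(525.6,122.8,70)"
```

```text
t 2.8 pos [503.4 151.8 127. ] tilt [-0.001 -0.002 -1.   ] yaw -3.4 | tool shift mm [-27.6  23.9  57. ] turn 0.1 F [0.1 1.2 0.3] w 50.0 gf 0.0
```

>>> send_rows(
  plan=[
    [-0.014, 0.012, 0.01, 0],
    [-0.0136, 0.012, 0.02, 0],
    [0, 0, 0.027, 0],
    [0, 0, 0, 0],
    [0, 0, 0, 0],
  ],
)

```text
time_s: 3.3
position: [523.3, 126.7, 71.0]
eef_rot: [-2.284, -2.155, 0.003]
force: [0.2, 0.2, 0.9]
width: 50.2
gripper_force: 0.0
```

```bash
python3 - <<'E'
from h import *
go(525.6,122.8,25)
ims=[]
for n,(u,v) in(("top",(238,220)),("side",(248,190))):
    s=snapshot(n);ims.append(cv2.resize(s["color"][v-50:v+50,u-50:u+50],(400,400),interpolation=cv2.INTER_CUBIC))
    P=cloud(s).reshape(-1,3); t=P[(np.hypot(P[:,0]-525,P[:,1]-123)<60)&(P[:,2]>60)]
    for z in(60,70,80,100,120): 
        k=t[(t[:,2]>z)&(t[:,2]<z+10)]; print(n,z,len(k),k.min(0).round() if len(k) else '',k.max(0).round() if len(k) else '')
cv2.imwrite("pics/a.png",np.hstack(ims)[...,::-1])
E
```

```text
t 3.3 pos [523.3 126.7  71. ] tilt [-0.002 -0.    -1.   ] yaw -3.3 | tool shift mm [-3.7  2.6 46. ] turn 0.2 F [0.2 0.2 0.9] w 50.2 gf 0.0
top 60 0  
top 70 0  
top 80 0  
top 100 7 [480. 123. 108.] [492. 129. 110.]
top 120 3 [466. 119. 123.] [476. 120. 129.]
side 60 80 [485. 114.  60.] [563. 139.  70.]
side 70 104 [484. 114.  70.] [562. 137.  80.]
side 80 114 [484. 113.  80.] [563. 138.  90.]
side 100 152 [466. 110. 100.] [578. 140. 110.]
side 120 229 [465. 108. 120.] [583. 146. 130.]
```

View pics/a.png

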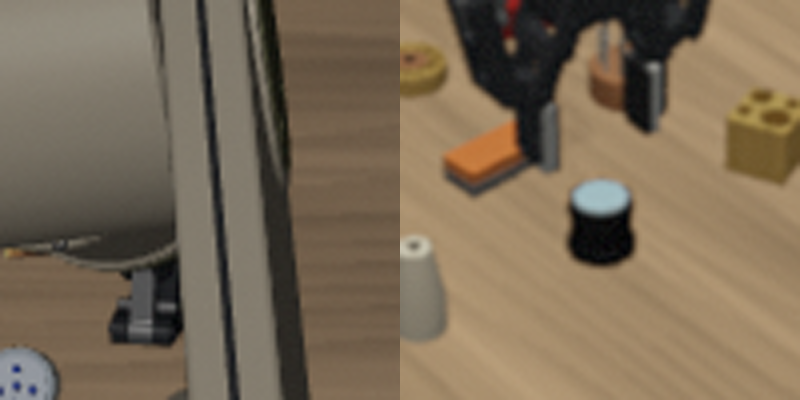

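The side camera agrees with the robot to about 1 mm (finger extent centres against the TCP), so I'll use its positions. The loupe sits at about (523.8, 121.5).

>>> send_rows(
  plan=[
    [-0.0045, 0.0005, 0, 0],
    [0, 0, 0.015, 0],
    [0, 0, 0.015, 0],
    [0, 0, 0.015, 0],
    [0, 0, 0, 0],
    [0, 0, 0, 0],
  ],
)

```text
time_s: 4.0
position: [523.5, 121.8, 25.0]
eef_rot: [-2.285, -2.153, 0.003]
force: [-0.3, -0.6, 0.5]
width: 49.8
gripper_force: 0.0
```

>>> send_rows(
  plan=[
    [0, 0, 0, 0],
    [0, 0, 0, 0],
    [0, 0, 0, 0],
    [0, 0, 0, 0],
    [0, 0, 0, 0],
    [0, 0, 0, 0],
  ],
  jaw=0.02,
)

```text
time_s: 4.6
position: [525.1, 121.9, 27.0]
eef_rot: [2.286, 2.154, 0.002]
force: [0.3, 0.6, 5.3]
width: 29.7
gripper_force: 25.0
```

```bash
python3 - <<'E'
from h import *
go(523.8,121.5,25)
s=snapshot("side");u,v=248,190
cv2.imwrite("pics/b.png",cv2.resize(s["color"][v-50:v+50,u-60:u+60],(480,400),interpolation=cv2.INTER_CUBIC)[...,::-1])
E
```

```text
t 4.6 pos [525.1 121.9  27. ] tilt [ 0.001  0.    -1.   ] yaw -3.4 | tool shift mm [-0.5 -1.3  2. ] turn 0.1 F [0.3 0.6 5.3] w 29.7 gf 25.0
```

View pics/b.png

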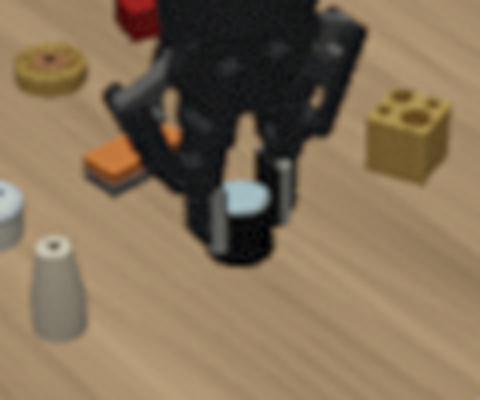

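>>> send_rows(
  plan=[
    [0, 0, -0.01, 0],
    [0, 0, -0.03, 0],
    [0, 0, -0.03, 0],
    [0, 0, -0.01, 0],
    [-0.03, 0.004, 0, 0],
    [-0.04, 0.005, 0, 0],
    [-0.04, 0.005, 0, 0],
    [-0.04, 0.005, 0, 0],
  ],
)

```text
time_s: 5.45
position: [533.9, -30.2, 105.8]
eef_rot: [-2.285, -2.155, 0.001]
force: [0.6, 0.1, -0.7]
width: 29.5
gripper_force: 24.8
```

>>> send_rows(
  plan=[
    [-0.04, 0.005, 0, 0],
    [-0.02, 0.004, 0, 0],
    [0, 0, 0, 0],
    [0, 0, 0, 0],
  ],
)

```text
time_s: 5.85
position: [539.4, -89.4, 105.6]
eef_rot: [-2.287, -2.152, 0.001]
force: [-0.9, -0.0, 0.8]
width: 29.3
gripper_force: 24.8
```

```bash
python3 -c "
from h import *
go(540,-90,34)"
```

```text
t 5.8 pos [539.4 -89.4 105.6] tilt [-0.001  0.001 -1.   ] yaw -3.5 | tool shift mm [-0.6  0.8 71.6] turn 0.0 F [-0.9 -0.   0.8] w 29.3 gf 24.8
```

>>> send_rows(
  plan=[
    [0, 0, 0.02, 0],
    [0, 0, 0.025, 0],
    [0, 0, 0.015, 0],
    [0, 0, 0.006, 0],
    [0, 0, 0.003, 0],
    [0, 0, 0, 0],
    [0, 0, 0, 0],
  ],
)

```text
time_s: 6.55
position: [540.8, -89.5, 38.4]
eef_rot: [2.285, 2.154, 0.001]
force: [0.3, -0.2, 0.3]
width: 29.7
gripper_force: 24.8
```

```bash
python3 - <<'E'
from h import *
go(540,-90,33)
s=snapshot("side");u,v=356,260
cv2.imwrite("pics/c.png",cv2.resize(s["color"][v-60:v+50,u-70:u+70],(700,550),interpolation=cv2.INTER_CUBIC)[...,::-1])
E
```

```text
t 6.5 pos [540.8 -89.5  38.4] tilt [ 0.002 -0.    -1.   ] yaw -3.4 | tool shift mm [-0.6 -0.8  5.4] turn 0.1 F [ 0.3 -0.2  0.3] w 29.7 gf 24.8
```

View pics/c.png

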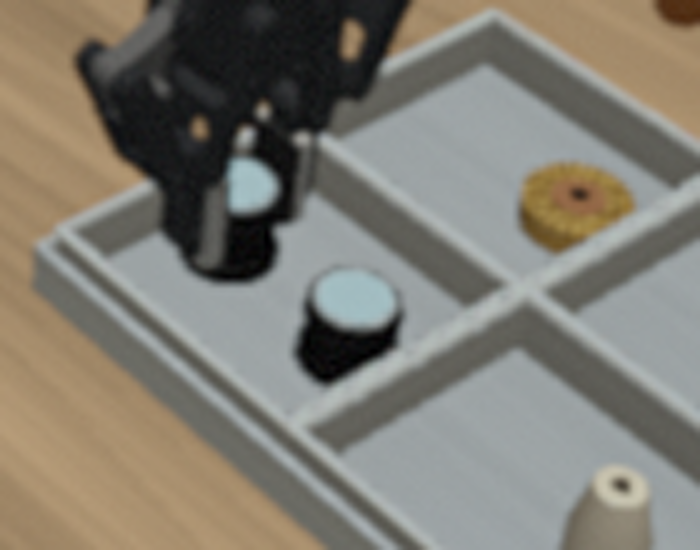

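The loupe is held upright over the free half of its bin (px 232,230 in the crop), beside its mate. I'll lower it until contact.

>>> send_rows(
  plan=[
    [0, 0, 0.001, 0],
    [0, 0, 0.001, 0],
    [0, 0, 0, 0],
    [0, 0, 0, 0],
  ],
)

```text
time_s: 7.0
position: [539.9, -89.4, 35.3]
eef_rot: [-2.287, -2.154, 0.0]
force: [-0.4, -0.2, -0.0]
width: 29.7
gripper_force: 24.8
```

>>> send_rows(
  plan=[
    [0, 0, 0.001, 0],
    [0, 0, 0.001, 0],
    [0, 0, 0, 0],
    [0, 0, 0, 0],
  ],
)

```text
time_s: 7.4
position: [539.9, -89.4, 33.2]
eef_rot: [-2.286, -2.154, 0.0]
force: [-0.2, -1.0, -1.3]
width: 29.5
gripper_force: 24.8
```

>>> send_rows(
  plan=[
    [0, 0, 0.001, 0],
    [0, 0, 0.001, 0],
    [0, 0, 0, 0],
    [0, 0, 0, 0],
  ],
)

```text
time_s: 7.8
position: [540.1, -89.5, 32.9]
eef_rot: [-2.286, -2.154, 0.0]
force: [-8.1, 2.5, 15.1]
width: 29.2
gripper_force: 26.3
```

>>> send_rows(
  plan=[
    [0, 0, -0.001, 0],
    [0, 0, 0, 0],
    [0, 0, 0, 0],
    [0, 0, 0, 0],
  ],
  jaw=0.044,
)

```text
time_s: 8.2
position: [539.8, -89.4, 32.0]
eef_rot: [-2.286, -2.154, 0.0]
force: [0.4, 0.3, -0.8]
width: 44.2
gripper_force: 0.0
```

>>> send_rows(
  plan=[
    [0, 0, -0.02, 0],
    [0, 0, -0.03, 0],
    [0, 0, -0.03, 0],
    [0.03, 0, 0, 0],
    [0.04, 0, 0, 0],
    [0.04, 0, 0, 0],
    [0.04, 0, 0, 0],
    [0, 0, 0, 0],
  ],
)

```text
time_s: 9.0
position: [548.7, 64.6, 112.2]
eef_rot: [-2.281, -2.158, -0.002]
force: [1.1, 0.1, -1.0]
width: 43.9
gripper_force: 0.0
```

```bash
python3 - <<'E'
from h import *
go(421.8,126.8,70)
s=snapshot("side");u,v=356,260
P=cloud(s).reshape(-1,3);t=P[(np.hypot(P[:,0]-540,P[:,1]+90)<30)&(P[:,2]>31)];print(len(t),t.mean(0),t.std(0))
cv2.imwrite("pics/d.png",cv2.resize(s["color"][v-60:v+50,u-70:u+70],(560,440),interpolation=cv2.INTER_CUBIC)[...,::-1])
E
```

```text
t 9.0 pos [548.7  64.6 112.2] tilt [ 0.     0.002 -1.   ] yaw -3.2 | tool shift mm [  55.  -130.2   42.3] turn 0.3 F [ 1.1  0.1 -1. ] w 43.9 gf 0.0
211 [536.85441222 -89.57708055  36.45047705] [7.79397929 8.03156884 1.9757947 ]
```

View pics/d.png

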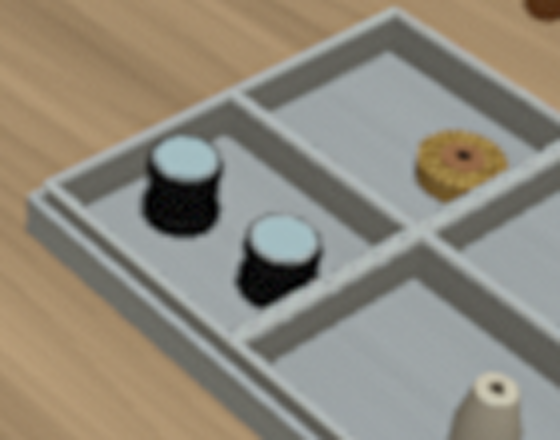

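>>> send_rows(
  plan=[
    [0.014, -0.035, 0, 0],
    [0.014, -0.035, 0, 0],
    [0.014, -0.035, 0, 0],
    [0.013, -0.025, 0, 0],
    [0, 0, 0.01, 0],
    [0, 0, 0.01, 0],
    [0, 0, 0, 0],
    [0, 0, 0, 0],
  ],
  jaw=0.045,
)

```text
time_s: 9.85
position: [422.7, 122.2, 91.8]
eef_rot: [-2.287, -2.153, 0.002]
force: [-0.5, -0.2, -0.4]
width: 45.0
gripper_force: 0.0
```

```bash
python3 - <<'E'
from h import *
go(421.8,126.8,19)
E
```

```text
t 9.8 pos [422.7 122.2  91.8] tilt [-0.001 -0.    -1.   ] yaw -3.5 | tool shift mm [ 4.6 -1.1 72.8] turn 0.0 F [-0.5 -0.2 -0.4] w 45.0 gf 0.0
```

The loupe stands upright beside its mate (crop px 182,185). Next is the felt.

>>> send_rows(
  plan=[
    [0.0046, -0.001, 0.01, 0],
    [0, 0, 0.02, 0],
    [0, 0, 0.02, 0],
    [0, 0, 0.014, 0],
    [0, 0, 0.005, 0],
    [0, 0, 0, 0],
    [0, 0, 0, 0],
  ],
)

```text
time_s: 10.55
position: [422.2, 127.7, 23.8]
eef_rot: [2.286, 2.154, 0.001]
force: [0.0, 0.2, -0.1]
width: 45.1
gripper_force: 0.0
```

>>> send_rows(
  plan=[
    [0, 0, 0, 0],
    [0, 0, 0, 0],
    [0, 0, 0, 0],
    [0, 0, 0, 0],
    [0, 0, 0, 0],
    [0, 0, 0, 0],
  ],
  jaw=0.015,
)

```text
time_s: 11.15
position: [422.6, 127.8, 24.4]
eef_rot: [2.286, 2.154, 0.002]
force: [-1.0, -0.3, 5.4]
width: 25.1
gripper_force: 24.6
```

```bash
python3 - <<'E'
from h import *
go(421.8,126.8,23)
s=snapshot("side");u,v=202,205
cv2.imwrite("pics/e.png",cv2.resize(s["color"][v-50:v+50,u-60:u+60],(480,400),interpolation=cv2.INTER_CUBIC)[...,::-1])
E
```

```text
t 11.2 pos [422.6 127.8  24.4] tilt [ 0.002  0.    -1.   ] yaw -3.4 | tool shift mm [-1.  -0.7  1.4] turn 0.1 F [-1.  -0.3  5.4] w 25.1 gf 24.6
```

View pics/e.png

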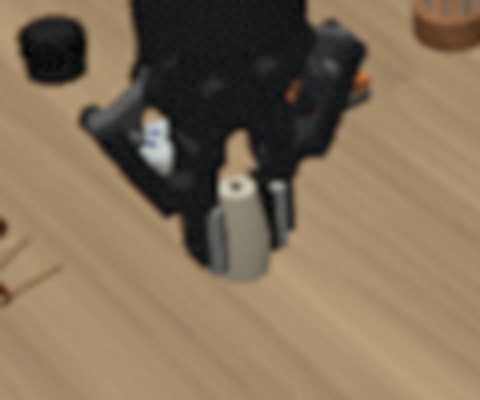

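>>> send_rows(
  plan=[
    [0, 0, -0.01, 0],
    [0, 0, -0.03, 0],
    [0, 0, -0.04, 0],
    [0, 0, -0.01, 0],
    [-0.0325, 0.013, 0, 0],
    [-0.036, 0.015, 0, 0],
    [-0.036, 0.015, 0, 0],
    [-0.036, 0.015, 0, 0],
  ],
)

```text
time_s: 12.0
position: [471.4, -17.5, 113.6]
eef_rot: [2.286, 2.155, 0.001]
force: [0.1, 0.5, 0.6]
width: 24.6
gripper_force: 24.8
```

>>> send_rows(
  plan=[
    [-0.036, 0.015, 0, 0],
    [-0.036, 0.015, 0, 0],
    [-0.036, 0.015, 0, 0],
    [-0.036, 0.015, 0, 0],
    [-0.036, 0.013, 0, 0],
    [0, 0, 0, 0],
    [0, 0, 0, 0],
  ],
)

```text
time_s: 12.7
position: [533.0, -200.7, 113.0]
eef_rot: [-2.288, -2.152, 0.0]
force: [-0.5, 0.3, -0.5]
width: 24.4
gripper_force: 24.8
```

```bash
python3 -c "
from h import *
go(533.5,-200,33)"
```

```text
t 12.7 pos [ 533.  -200.7  113. ] tilt [-0.001  0.001 -1.   ] yaw -3.5 | tool shift mm [ 0.7  0.5 80. ] turn -0.0 F [-0.5  0.3 -0.5] w 24.4 gf 24.8
```

>>> send_rows(
  plan=[
    [0, 0, 0.02, 0],
    [0, 0, 0.03, 0],
    [0, 0, 0.02, 0],
    [0, 0, 0.008, 0],
    [0, 0, 0.001, 0],
    [0, 0, 0, 0],
    [0, 0, 0, 0],
  ],
)

```text
time_s: 13.4
position: [534.4, -200.4, 35.9]
eef_rot: [2.285, 2.153, 0.001]
force: [0.6, 0.3, 0.7]
width: 24.9
gripper_force: 24.8
```

>>> send_rows(
  plan=[
    [0, 0, 0.001, 0],
    [0, 0, 0.001, 0],
    [0, 0, 0, 0],
    [0, 0, 0, 0],
  ],
)

```text
time_s: 13.8
position: [533.4, -200.2, 32.4]
eef_rot: [2.287, 2.154, 0.0]
force: [-0.5, 0.2, -0.8]
width: 24.8
gripper_force: 24.8
```

```bash
python3 - <<'E'
from h import *
go(533.5,-200,30)
s=snapshot("side");u,v=400,290
cv2.imwrite("pics/f.png",cv2.resize(s["color"][v-80:v+50,u-80:u+80],(640,520),interpolation=cv2.INTER_CUBIC)[...,::-1])
E
```

```text
t 13.8 pos [ 533.4 -200.2   32.4] tilt [ 0. -0. -1.] yaw -3.4 | tool shift mm [0.2 0.1 2.4] turn 0.1 F [-0.5  0.2 -0.8] w 24.8 gf 24.8
```

View pics/f.png

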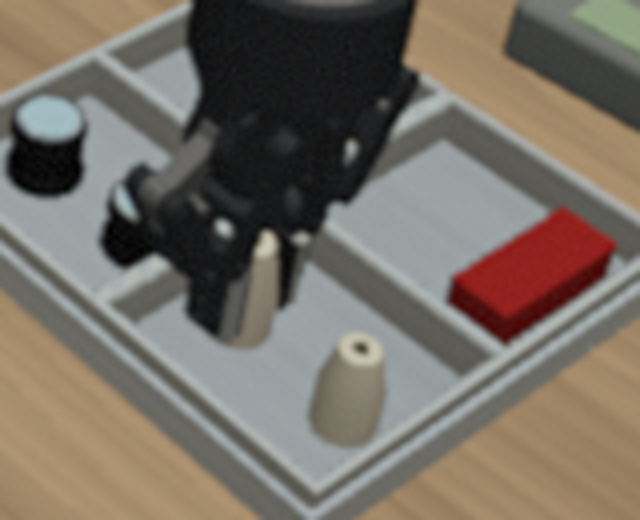

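The felt is held above its bin's free half (px 250,290), about upright. I'll lower it to contact.

>>> send_rows(
  plan=[
    [0, 0, 0.001, 0],
    [0, 0, 0.001, 0],
    [0, 0, 0, 0],
    [0, 0, 0, 0],
  ],
)

```text
time_s: 14.25
position: [533.4, -200.2, 30.4]
eef_rot: [2.287, 2.154, -0.0]
force: [-0.7, 0.6, 2.6]
width: 24.9
gripper_force: 25.0
```

>>> send_rows(
  plan=[
    [0, 0, 0.001, 0],
    [0, 0, 0, 0],
    [0, 0, 0, 0],
  ],
)

```text
time_s: 14.55
position: [533.5, -200.2, 30.4]
eef_rot: [2.286, 2.154, -0.0]
force: [-4.3, 2.1, 11.8]
width: 24.7
gripper_force: 25.9
```

>>> send_rows(
  plan=[
    [0, 0, -0.001, 0],
    [0, 0, 0, 0],
    [0, 0, 0, 0],
    [0, 0, 0, 0],
  ],
  jaw=0.042,
)

```text
time_s: 14.95
position: [533.2, -200.1, 30.0]
eef_rot: [-2.286, -2.154, 0.0]
force: [-0.7, -0.8, -0.1]
width: 41.7
gripper_force: 0.0
```

>>> send_rows(
  plan=[
    [0, 0, -0.02, 0],
    [0, 0, -0.03, 0],
    [0, 0, -0.04, 0],
    [0.03, -0.002, 0, 0],
    [0.04, -0.002, 0, 0],
    [0.04, -0.002, 0, 0],
    [0.04, -0.002, 0, 0],
    [0.04, -0.002, 0, 0],
  ],
)

```text
time_s: 15.75
position: [534.5, -8.4, 120.3]
eef_rot: [2.287, 2.154, 0.0]
force: [0.6, -0.9, 0.6]
width: 41.9
gripper_force: 0.0
```

>>> send_rows(
  plan=[
    [0.04, -0.002, 0, 0],
    [0.04, -0.002, 0, 0],
    [0.04, -0.002, 0, 0],
    [0.04, -0.002, 0, 0],
    [0.04, -0.002, 0, 0],
    [0.04, -0.002, 0, 0],
    [0.04, -0.002, 0, 0],
    [0, 0, 0, 0],
  ],
  jaw=0.055,
)

```text
time_s: 16.55
position: [536.7, 275.1, 120.3]
eef_rot: [-2.281, -2.158, -0.002]
force: [0.9, -0.7, -0.3]
width: 55.2
gripper_force: 0.0
```

```bash
python3 - <<'E'
from h import *
go(537.6,309,60)
s=snapshot("side");u,v=400,270
P=cloud(s).reshape(-1,3);t=P[(np.hypot(P[:,0]-533,P[:,1]+200)<25)&(P[:,2]>49)];print(len(t),t.mean(0),t.std(0))
cv2.imwrite("pics/g.png",cv2.resize(s["color"][v-60:v+60,u-80:u+80],(560,420),interpolation=cv2.INTER_CUBIC)[...,::-1])
E
```

```text
t 16.6 pos [536.7 275.1 120.3] tilt [ 0.     0.002 -1.   ] yaw -3.2 | tool shift mm [33.8 -1.  60.3] turn 0.3 F [ 0.9 -0.7 -0.3] w 55.2 gf 0.0
81 [ 530.92335236 -201.04141477   51.90433657] [4.63174467 4.12669989 1.18508816]
```

View pics/g.png

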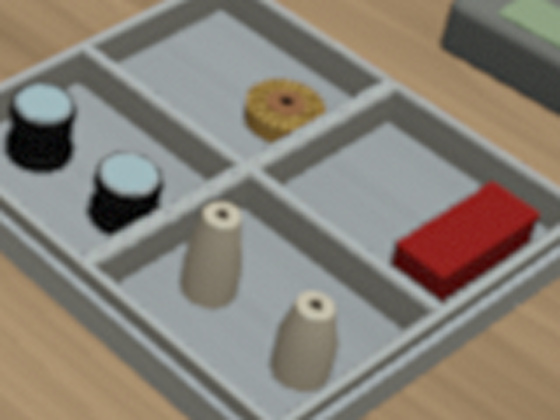

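The felt stands upright beside its mate (px 212,255). Next is the brush.

>>> send_rows(
  plan=[
    [0.02, 0, 0.01, 0],
    [0.012, -0.001, 0.02, 0],
    [0, 0, 0.03, 0],
    [0, 0, 0.02, 0],
    [0, 0, 0.014, 0],
    [0, 0, 0, 0],
    [0, 0, 0, 0],
  ],
  jaw=0.052,
)

```text
time_s: 17.3
position: [538.7, 302.0, 26.8]
eef_rot: [2.287, 2.153, 0.0]
force: [-0.0, -0.3, 0.7]
width: 52.3
gripper_force: 0.0
```

```bash
python3 - <<'E'
from h import *
go(537.6,309,21)
s=snapshot("side");u,v=200,155
P=cloud(s); c=s["color"].astype(int)
q=P.reshape(-1,3);k=(abs(q[:,0]-537)<45)&(abs(q[:,1]-309)<16)&(q[:,2]>1.5)
dx=q[k];
for a,b in((-45,-25),(25,45)):
    t=dx[(dx[:,0]-537>a)&(dx[:,0]-537<b)];print(len(t),np.sort(t[:,2])[:6].round(1) if len(t) else '')
cv2.imwrite("pics/i.png",cv2.resize(s["color"][v-40:v+40,u-50:u+50],(600,480),interpolation=cv2.INTER_CUBIC)[...,::-1])
E
```

```text
t 17.3 pos [538.7 302.   26.8] tilt [ 0. -0. -1.] yaw -3.4 | tool shift mm [ 6.9 -1.5  5.8] turn 0.1 F [-0.  -0.3  0.7] w 52.3 gf 0.0
1105 [1.6 1.8 1.8 1.9 1.9 2.2]
133 [ 1.6  1.7  1.8  1.9  2.2 14.2]
```

View pics/i.png

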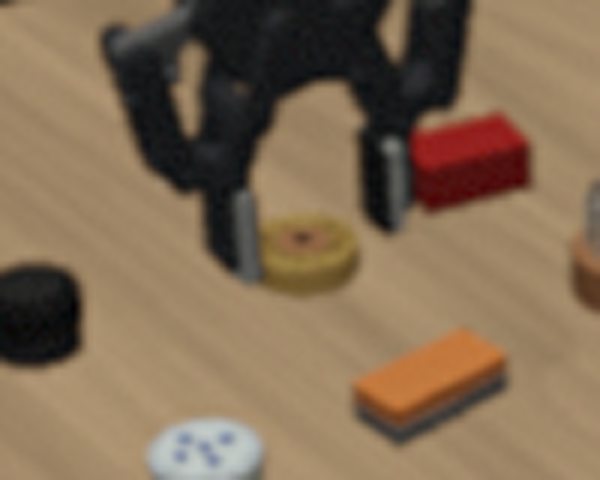

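>>> send_rows(
  plan=[
    [0.0069, -0.001, 0, 0],
    [0, 0, 0.004, 0],
    [0, 0, 0.004, 0],
    [0, 0, 0, 0],
    [0, 0, 0, 0],
  ],
)

```text
time_s: 17.85
position: [537.4, 309.3, 18.0]
eef_rot: [-2.286, -2.154, 0.001]
force: [0.5, 0.0, 0.1]
width: 51.8
gripper_force: 0.0
```

>>> send_rows(
  plan=[
    [0, 0, 0, 0],
    [0, 0, 0, 0],
    [0, 0, 0, 0],
    [0, 0, 0, 0],
    [0, 0, 0, 0],
    [0, 0, 0, 0],
  ],
  jaw=0.03,
)

```text
time_s: 18.45
position: [537.9, 309.5, 18.5]
eef_rot: [2.286, 2.154, 0.001]
force: [-1.1, 0.1, 2.8]
width: 38.6
gripper_force: 25.3
```

>>> send_rows(
  plan=[
    [0, 0, -0.01, 0],
    [0, 0, -0.03, 0],
    [0, 0, -0.03, 0],
    [0, 0, -0.015, 0],
    [-0.034, 0.01, 0, 0],
    [-0.04, 0.0135, 0, 0],
    [-0.04, 0.0135, 0, 0],
    [-0.04, 0.0135, 0, 0],
  ],
)

```text
time_s: 19.25
position: [578.8, 151.3, 103.2]
eef_rot: [-2.286, -2.155, 0.0]
force: [1.2, 0.3, -1.0]
width: 38.9
gripper_force: 25.3
```

>>> send_rows(
  plan=[
    [-0.04, 0.0135, 0, 0],
    [-0.04, 0.0135, 0, 0],
    [-0.04, 0.0135, 0, 0],
    [-0.04, 0.0135, 0, 0],
    [-0.04, 0.0135, 0, 0],
    [-0.04, 0.0135, 0, 0],
    [0, 0, 0, 0],
    [0, 0, 0, 0],
  ],
)

```text
time_s: 20.05
position: [645.2, -92.7, 102.8]
eef_rot: [-2.288, -2.151, 0.0]
force: [0.5, 0.0, -0.7]
width: 38.6
gripper_force: 25.4
```

```bash
python3 -c "
from h import *
go(643.5,-96.5,26)"
```

```text
t 20.1 pos [645.2 -92.7 102.8] tilt [-0.001  0.    -1.   ] yaw -3.5 | tool shift mm [-3.9 -1.4 76.8] turn -0.0 F [ 0.5  0.  -0.7] w 38.6 gf 25.4
```

Contact is expected at a TCP z of about 24.5.

>>> send_rows(
  plan=[
    [-0.004, -0.0015, 0.01, 0],
    [0, 0, 0.03, 0],
    [0, 0, 0.02, 0],
    [0, 0, 0.01, 0],
    [0, 0, 0.005, 0],
    [0, 0, 0, 0],
    [0, 0, 0, 0],
  ],
)

```text
time_s: 20.75
position: [644.6, -95.5, 29.5]
eef_rot: [2.285, 2.154, 0.002]
force: [-0.2, 0.6, -0.1]
width: 38.6
gripper_force: 25.4
```

```bash
python3 - <<'E'
from h import *
go(643.5,-96.5,24.5)
s=snapshot("side");u,v=390,235
cv2.imwrite("pics/j.png",cv2.resize(s["color"][v-60:v+50,u-70:u+70],(560,440),interpolation=cv2.INTER_CUBIC)[...,::-1])
E
```

```text
t 20.8 pos [644.6 -95.5  29.5] tilt [ 0.002 -0.    -1.   ] yaw -3.4 | tool shift mm [-1.1 -1.   5. ] turn 0.1 F [-0.2  0.6 -0.1] w 38.6 gf 25.4
```

View pics/j.png

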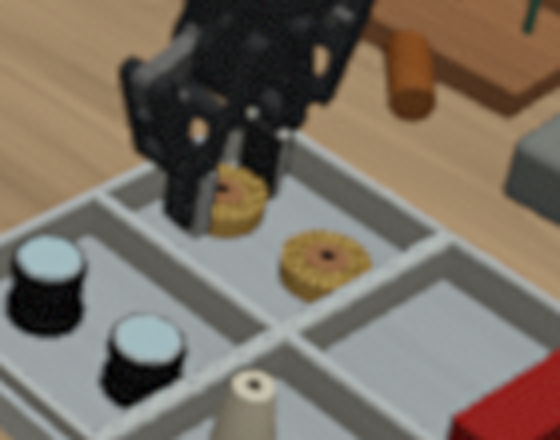

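The brush is held level over its bin's free half (px 235,200). I'll lower it.

>>> send_rows(
  plan=[
    [0, 0, 0.001, 0],
    [0, 0, 0.001, 0],
    [0, 0, 0, 0],
    [0, 0, 0, 0],
  ],
)

```text
time_s: 21.2
position: [643.8, -95.7, 26.4]
eef_rot: [2.287, 2.154, 0.0]
force: [-0.1, 0.1, -0.3]
width: 38.8
gripper_force: 25.4
```

>>> send_rows(
  plan=[
    [0, 0, 0.001, 0],
    [0, 0, 0.001, 0],
    [0, 0, 0, 0],
    [0, 0, 0, 0],
  ],
)

```text
time_s: 21.6
position: [643.8, -95.7, 24.5]
eef_rot: [2.286, 2.154, -0.0]
force: [-1.0, 0.5, 2.4]
width: 38.8
gripper_force: 25.7
```

>>> send_rows(
  plan=[
    [0, 0, 0, 0],
    [0, 0, 0, 0],
    [0, 0, 0, 0],
    [0, 0, 0, 0],
  ],
  jaw=0.05,
)

```text
time_s: 22.0
position: [643.7, -95.6, 24.2]
eef_rot: [-2.287, -2.154, 0.0]
force: [-0.1, 0.2, 0.2]
width: 50.1
gripper_force: 0.0
```

>>> send_rows(
  plan=[
    [0, 0, -0.02, 0],
    [0, 0, -0.03, 0],
    [0, 0, -0.04, 0],
    [0.032, -0.004, 0, 0],
    [0.04, -0.005, 0, 0],
    [0.04, -0.005, 0, 0],
    [0.04, -0.005, 0, 0],
    [0.04, -0.005, 0, 0],
  ],
)

```text
time_s: 22.8
position: [631.0, 99.0, 114.4]
eef_rot: [2.287, 2.154, 0.0]
force: [1.0, -0.8, 0.2]
width: 49.9
gripper_force: 0.0
```

>>> send_rows(
  plan=[
    [0.04, -0.005, 0, 0],
    [0.04, -0.005, 0, 0],
    [0.04, -0.005, 0, 0],
    [0.04, -0.005, 0, 0],
    [0.04, -0.005, 0, 0],
    [0, 0, 0, 5.5],
    [0, 0, 0, 0],
    [0, 0, 0, 0],
  ],
  jaw=0.058,
)

```text
time_s: 23.6
position: [618.2, 298.2, 114.1]
eef_rot: [2.385, 2.045, -0.001]
force: [0.5, -0.6, -0.8]
width: 58.0
gripper_force: 0.0
```

```bash
python3 - <<'E'
from h import *
go(618.6,321,70,-9)
s=snapshot("side");P=cloud(s).reshape(-1,3)
t=P[(np.hypot(P[:,0]-643,P[:,1]+96)<25)&(P[:,2]>15)];print(len(t),t.mean(0),t.std(0),cv2.minAreaRect(t[:,:2].astype(np.float32)))
t=P[(np.hypot(P[:,0]-619,P[:,1]-321)<35)&(P[:,2]>19)&(P[:,2]<27)];print(len(t),t.mean(0),cv2.minAreaRect(t[:,:2].astype(np.float32)))
E
```

```text
t 23.6 pos [618.2 298.2 114.1] tilt [-0. -0. -1.] yaw -8.8 | tool shift mm [22.6 -3.  44.1] turn 0.2 F [ 0.5 -0.6 -0.8] w 58.0 gf 0.0
273 [641.05906252 -95.49243907  19.30837337] [10.54384717 10.2980294   1.31381117] ((642.6609497070312, -94.27467346191406), (40.239280700683594, 38.9495735168457), 19.67485809326172)
142 [617.77384111 320.75632665  22.14148863] ((619.7756958007812, 322.3524169921875), (31.891250610351562, 47.054744720458984), 82.02117919921875)
```

>>> send_rows(
  plan=[
    [0.0226, -0.0025, 0.02, 0],
    [0, 0, 0.03, 0],
    [0, 0, 0.02, 0],
    [0, 0, 0.015, 0],
    [0, 0, 0.009, 0],
    [0, 0, 0, 0],
    [0, 0, 0, 0],
  ],
)

```text
time_s: 24.35
position: [619.9, 321.2, 21.3]
eef_rot: [2.387, 2.042, 0.002]
force: [0.2, 0.2, 0.5]
width: 58.1
gripper_force: 0.0
```

```bash
python3 - <<'E'
from h import *
go(618.6,321,19,-9)
s=snapshot("side");u,v=228,140
cv2.imwrite("pics/k.png",cv2.resize(s["color"][v-40:v+40,u-50:u+50],(500,400),interpolation=cv2.INTER_CUBIC)[...,::-1])
E
```

```text
t 24.4 pos [619.9 321.2  21.3] tilt [ 0.001  0.001 -1.   ] yaw -8.9 | tool shift mm [-0.4 -1.3  2.3] turn 0.1 F [0.2 0.2 0.5] w 58.1 gf 0.0
```

View pics/k.png

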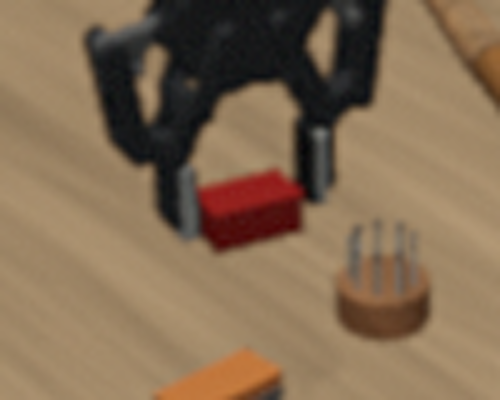

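The rouge bar (px 250,210) sits between the pads, so I'll close on it.

>>> send_rows(
  plan=[
    [0, 0, 0.0005, 0],
    [0, 0, 0, 0],
    [0, 0, 0, 0],
    [0, 0, 0, 0],
    [0, 0, 0, 0],
    [0, 0, 0, 0],
  ],
  jaw=0.035,
  grip_force=30,
)

```text
time_s: 25.0
position: [620.5, 321.8, 21.9]
eef_rot: [2.386, 2.042, 0.005]
force: [0.6, -1.4, 5.6]
width: 44.0
gripper_force: 31.1
```

>>> send_rows(
  plan=[
    [0, 0, -0.01, 0],
    [0, 0, -0.03, 0],
    [0, 0, -0.03, 0],
    [0, 0, -0.02, 0],
    [0, 0, 0, -5.4],
    [0, 0, 0, 0],
    [0, 0, 0, 0],
  ],
)

```text
time_s: 25.7
position: [618.8, 321.2, 109.5]
eef_rot: [-2.291, -2.15, 0.001]
force: [0.3, 0.1, -0.4]
width: 44.3
gripper_force: 30.7
```

```bash
python3 -c "
from h import *
go(636.7,-206.7,115)"
```

```text
t 25.7 pos [618.8 321.2 109.5] tilt [-0.001 -0.    -1.   ] yaw -3.6 | tool shift mm [-525.7   51.4   -5.3] turn -0.1 F [ 0.3  0.1 -0.4] w 44.3 gf 30.7
```

>>> send_rows(
  plan=[
    [-0.02, 0.002, 0, 0],
    [-0.04, 0.004, 0, 0],
    [-0.04, 0.004, 0, 0],
    [-0.04, 0.004, 0, 0],
    [-0.04, 0.004, 0, 0],
    [-0.04, 0.004, 0, 0],
    [-0.04, 0.004, 0, 0],
    [-0.04, 0.004, 0, 0],
  ],
)

```text
time_s: 26.5
position: [629.7, 17.6, 108.9]
eef_rot: [-2.29, -2.149, 0.002]
force: [0.6, -0.2, -0.9]
width: 44.4
gripper_force: 30.7
```

>>> send_rows(
  plan=[
    [-0.04, 0.004, 0, 0],
    [-0.04, 0.004, 0, 0],
    [-0.04, 0.004, 0, 0],
    [-0.04, 0.004, 0, 0],
    [-0.04, 0.004, 0, 0],
    [-0.025, 0.002, 0, 0],
    [0, 0, 0, 0],
    [0, 0, 0, 0],
  ],
)

```text
time_s: 27.3
position: [637.8, -206.8, 108.8]
eef_rot: [-2.29, -2.148, 0.001]
force: [1.1, 0.9, -1.7]
width: 44.3
gripper_force: 30.7
```

```bash
python3 -c "
from h import *
go(636.7,-206.7,30)"
```

```text
t 27.3 pos [ 637.8 -206.8  108.8] tilt [-0.002  0.001 -1.   ] yaw -3.7 | tool shift mm [-0.1 -1.  78.8] turn -0.2 F [ 1.1  0.9 -1.7] w 44.3 gf 30.7
```

>>> send_rows(
  plan=[
    [0, 0, 0.02, 0],
    [0, 0, 0.03, 0],
    [0, 0, 0.02, 0],
    [0, 0, 0.005, 0],
    [0, 0, 0, 0],
    [0, 0, 0, 0],
  ],
)

```text
time_s: 27.9
position: [639.8, -205.7, 36.2]
eef_rot: [2.287, 2.152, 0.001]
force: [-0.6, -0.5, 0.1]
width: 44.4
gripper_force: 30.7
```

```bash
python3 - <<'E'
from h import *
go(636.7,-206.7,28)
s=snapshot("side");u,v=430,255
cv2.imwrite("pics/l.png",cv2.resize(s["color"][v-60:v+50,u-70:u+70],(560,440),interpolation=cv2.INTER_CUBIC)[...,::-1])
E
```

```text
t 27.9 pos [ 639.8 -205.7   36.2] tilt [ 0.002 -0.001 -1.   ] yaw -3.5 | tool shift mm [-1.2 -3.   8.2] turn 0.0 F [-0.6 -0.5  0.1] w 44.4 gf 30.7
```

View pics/l.png

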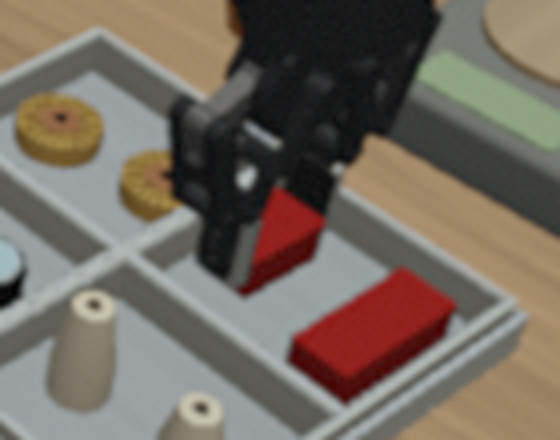

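The rouge is held over its free half (px 285,240), parallel to its mate. The brush is level beside its mate. I'll lower the rouge.

>>> send_rows(
  plan=[
    [-0.001, -0.001, 0.002, 0],
    [0, 0, 0.001, 0],
    [0, 0, 0, 0],
    [0, 0, 0, 0],
  ],
)

```text
time_s: 28.35
position: [637.9, -206.9, 32.0]
eef_rot: [2.288, 2.152, 0.0]
force: [-0.4, -0.4, -0.5]
width: 44.5
gripper_force: 30.7
```

>>> send_rows(
  plan=[
    [0, 0, 0.001, 0],
    [0, 0, 0.001, 0],
    [0, 0, 0.001, 0],
    [0, 0, 0, 0],
    [0, 0, 0, 0],
  ],
)

```text
time_s: 28.85
position: [637.8, -206.8, 28.7]
eef_rot: [-2.288, -2.152, 0.0]
force: [0.1, -0.5, -1.0]
width: 44.5
gripper_force: 30.7
```

>>> send_rows(
  plan=[
    [0, 0, 0.001, 0],
    [0, 0, 0.0005, 0],
    [0, 0, 0, 0],
    [0, 0, 0, 0],
  ],
)

```text
time_s: 29.25
position: [638.1, -206.9, 27.9]
eef_rot: [2.288, 2.152, 0.0]
force: [-2.9, 1.0, 5.0]
width: 44.2
gripper_force: 31.3
```

>>> send_rows(
  plan=[
    [0, 0, 0, 0],
    [0, 0, 0, 0],
    [0, 0, 0, 0],
    [0, 0, 0, 0],
  ],
  jaw=0.053,
)

```text
time_s: 29.65
position: [637.8, -206.8, 27.0]
eef_rot: [-2.288, -2.152, 0.0]
force: [-0.5, 0.1, 0.6]
width: 53.1
gripper_force: 0.0
```

>>> send_rows(
  plan=[
    [0, 0, -0.02, 0],
    [0, 0, -0.03, 0],
    [0, 0, -0.04, 0],
    [0.03, -0.004, -0.01, 0],
    [0.04, -0.005, -0.02, 0],
    [0.04, -0.005, -0.02, 0],
    [0.04, -0.005, 0, 0],
    [0.04, -0.005, 0, 0],
  ],
)

```text
time_s: 30.45
position: [626.0, -14.3, 168.7]
eef_rot: [2.288, 2.151, 0.002]
force: [0.6, -0.0, -0.2]
width: 53.2
gripper_force: 0.0
```

>>> send_rows(
  plan=[
    [0.04, -0.005, 0, 0],
    [0.04, -0.005, 0, 0],
    [0.04, -0.005, 0, 0],
    [0.04, -0.005, 0, 0],
    [0.04, -0.005, 0, 0],
    [0, 0, 0, 0],
    [0, 0, 0, 0],
  ],
)

```text
time_s: 31.15
position: [612.6, 186.3, 167.1]
eef_rot: [2.286, 2.155, -0.001]
force: [0.5, -0.2, -0.6]
width: 53.0
gripper_force: 0.0
```

```bash
python3 - <<'E'
from h import *
s=snapshot("side");save(s,"m");P=cloud(s).reshape(-1,3)
t=P[(np.hypot(P[:,0]-638,P[:,1]+206)<32)&(P[:,2]>24)&(P[:,1]>-222)];print(len(t),np.median(t,0),t[:,2].std())
t=P[(np.hypot(P[:,0]-522,P[:,1]-208)<12)];print("stone",np.median(t,0))
E
```

```text
419 [ 635.72435899 -204.02779138   27.96855271] 1.4061462358652514
stone [521.80243    201.69827211  15.13218939]
```

View pics/m.png

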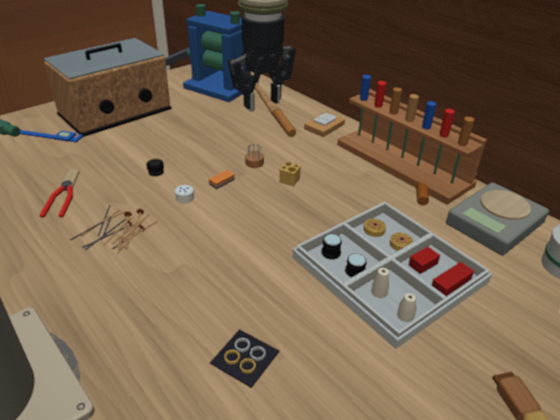

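All four pieces stand beside their mates: loupe (332,245), felt (382,282), brush (375,227) and rouge (424,260). The pot (155,168) and stone (222,179) haven't moved.

```bash
python3 -c "
from rig import r
print(r.close_job())"
```

```text
the job is handed in; nothing more can be done
None
```

The loupe, felt cone, brush and rouge bar were placed in that order, each upright on its bin's floor beside its mate; the pot and stone were left where they were, and the job was handed in at about 31 s.

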